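Find the rocking ear of a stand's foot plate and press its shim flat

TASK

The steel foot plate of the lab stand rocks at one of its four ears: with shut fingertips press down on the ears one after another until you find the one that gives, then push the brass shim beside that ear (just beyond it, on the side away from the robot) down until it lies fully flat and let go. Leave the other three shims standing up, do not lift or shift the plate, and leave everything around it alone.

Things in the scene. Friction and masses are not known exactly. Their poses are not given: they have to be found in the camera images.
- plate: loose steel foot plate of a lab stand, about 1.5 kg, level on four rubber feet on a black board: slab 170 (x) by 90 (y) by 10 mm with four ears, 30 (x) by 55 mm (y), on its long sides and a boss 40 mm wide, 22 mm tall at its centre. Origin: centre of the underside, 20 mm above the table; top face at 30 mm. x points roughly away from the robot, y left, z up. Three ears are firm, one rocks
- ear_near_left (a point): top of the plate's near left ear, over its foot (plate x -60, y +80 mm), 30 mm above the table when level. A firm ear does not move; the one that rocks (any of the four, it looks like the rest) starts to give at about 3 N, stops hard 5 mm down at about 5 N, and springs back when released
- ear_near_right (a point): top of the plate's near right ear, over its foot (plate x -60, y -80 mm), 30 mm above the table when level. A firm ear does not move; the one that rocks (any of the four, it looks like the rest) starts to give at about 3 N, stops hard 5 mm down at about 5 N, and springs back when released
- ear_far_left (a point): top of the plate's far left ear, over its foot (plate x +60, y +80 mm), 30 mm above the table when level. A firm ear does not move; the one that rocks (any of the four, it looks like the rest) starts to give at about 3 N, stops hard 5 mm down at about 5 N, and springs back when released
- ear_far_right (a point): top of the plate's far right ear, over its foot (plate x +60, y -80 mm), 30 mm above the table when level. A firm ear does not move; the one that rocks (any of the four, it looks like the rest) starts to give at about 3 N, stops hard 5 mm down at about 5 N, and springs back when released
- tongue_near_left (a point): fixed point where to press the near left ear's shim: 55 mm from the ear's point along plate +x, 13.5 mm above the table, on the tongue's top once flat. Shim: brass tongue 24 mm wide (y), 3 mm thick, hinged 22 mm from the ear's point, 12 mm above the table, 45 mm long along plate +x; stands up slanting, free end 30 to 36 mm above the table; push the free end down
- tongue_near_right (a point): fixed point where to press the near right ear's shim: 55 mm from the ear's point along plate +x, 13.5 mm above the table, on the tongue's top once flat. Shim: brass tongue 24 mm wide (y), 3 mm thick, hinged 22 mm from the ear's point, 12 mm above the table, 45 mm long along plate +x; stands up slanting, free end 30 to 36 mm above the table; push the free end down
- tongue_far_left (a point): fixed point where to press the far left ear's shim: 55 mm from the ear's point along plate +x, 13.5 mm above the table, on the tongue's top once flat. Shim: brass tongue 24 mm wide (y), 3 mm thick, hinged 22 mm from the ear's point, 12 mm above the table, 45 mm long along plate +x; stands up slanting, free end 30 to 36 mm above the table; push the free end down
- tongue_far_right (a point): fixed point where to press the far right ear's shim: 55 mm from the ear's point along plate +x, 13.5 mm above the table, on the tongue's top once flat. Shim: brass tongue 24 mm wide (y), 3 mm thick, hinged 22 mm from the ear's point, 12 mm above the table, 45 mm long along plate +x; stands up slanting, free end 30 to 36 mm above the table; push the free end down
- shim_k (a joint): angle of one of the four brass shims: 0 to 0.1 at the start (standing up about 29 degrees), 0.5 = flat on its stop. Stiff: takes about 4 to 5 N at its free end and stays where it is left. Flat, its toe supports the ear above. The letter says nothing of the place: which shim is at which ear differs from start to start
- shim_m (a joint): angle of one of the four brass shims: 0 to 0.1 at the start (standing up about 29 degrees), 0.5 = flat on its stop. Stiff: takes about 4 to 5 N at its free end and stays where it is left. Flat, its toe supports the ear above. The letter says nothing of the place: which shim is at which ear differs from start to start
- shim_r (a joint): angle of one of the four brass shims: 0 to 0.1 at the start (standing up about 29 degrees), 0.5 = flat on its stop. Stiff: takes about 4 to 5 N at its free end and stays where it is left. Flat, its toe supports the ear above. The letter says nothing of the place: which shim is at which ear differs from start to start
- shim_t (a joint): angle of one of the four brass shims: 0 to 0.1 at the start (standing up about 29 degrees), 0.5 = flat on its stop. Stiff: takes about 4 to 5 N at its free end and stays where it is left. Flat, its toe supports the ear above. The letter says nothing of the place: which shim is at which ear differs from start to start
- weight: bystander, to be left alone: steel balance weight, 26 mm wide, 33 mm tall, standing on the plate near its end towards the robot; origin at the centre of its underside
- stopper: bystander, to be left alone: cork stopper, 28 mm wide, 26 mm tall, on the board left of the plate; origin at the centre of its underside
- dish: bystander, to be left alone: glass dish, 60 mm wide, 14 mm tall, on the board right of the plate; origin at the centre of its underside
- dropper: bystander, to be left alone: amber dropper bottle, 38 mm wide, 93 mm tall, on the table to the left; origin at the centre of its underside
- dye_a: bystander, to be left alone: dye bottle with white cap, 36 mm wide, 85 mm tall, on the table to the left; origin at the centre of its underside
- dye_b: bystander, to be left alone: dye bottle with white cap, 36 mm wide, 85 mm tall, on the table to the right; origin at the centre of its underside
- flask: bystander, to be left alone: conical glass flask, 80 mm wide, 115 mm tall, on the table to the left; origin at the centre of its underside
- spanner: bystander, to be left alone: spanner, 150 mm long, flat on the table to the right; origin at the centre of its underside, x along its length
There are look-alikes about, which are no part of the job. Leave any blue or purple look-alike of the plate alone.

How it is judged:
By the outcome, as a careful person would: the job done as asked, in the order asked, and still so for the second after the job is handed in, with the robot touching nothing.
It also fails if it takes over 59 s, if anything falls off the work surface, if the arm or the gripper's body presses on something with over 40 N, if the wrist force passes 120 N, or if a joint passes its speed limit or range.

ROBOT

A 7-joint arm with a two-finger parallel gripper is mounted at the origin on the work surface. World frame = base frame: x ahead of the robot, y to its left, z up, the work surface at z = 0. Lengths are in m, angles in rad, forces in N, time in s.
With the tool pointing down it reaches from about 0.425 to 0.875 m from the base axis. Payload 4.7 kg.
Tool frame: the origin (TCP) lies midway between the tips of the shut fingers; the grasp point (between the pads) lies ctrl.grasp_offset behind it (ctrl.grasp_offset is the distance from the TCP to the grasp point, in m); z points along the fingers, y is the line along which they close (so a half turn about z gives the same grasp; the last joint's range is limited). The gripper opens to 87 mm and grips with 3 to 60 N. Pads are 19 mm wide; open, the fingers measure 117 mm over their backs; the gripper's body (75 mm by 190 mm) begins 51 mm behind the grasp point.
Start: joints at [1.303, 0.321, -0.07, 1.45, 0.023, 1.371, -0.057], TCP at [0.181, -0.624, 0.223] pointing down, gripper open.
Joint ranges: [-2.86, 2.86], [-0.3, 2.09], [-1.38, 1.24], [0.06, 2.45], [-1.56, 4.7], [0.09, 2.05], [-2.69, 2.69]. Speed limits (rad/s): [2.57, 2.57, 3.14, 3.14, 3.14, 3.14, 3.14].

INTERFACE

Orientations are given as a rotation vector (axis times angle).
In Python, from bench import ctrl gives the robot as it stands. The module is installed in compiled form; this text tells all that it offers.
- The arm moves only by the tool jog_arm, never from a script. Its argument "moves" is one flat list of numbers, 7 for each row, row after row: the shift along the tool's x, y, z in units of 30 cm (1.0 is 30 cm), then the turn, a rotation vector about the tool's x, y, z in units of 60 degrees (1.0 is 60 degrees), then the gripper's target within -1 to 1 (fully open at 1, half-way at 0, shut at -1). In form: [x, y, z, wx, wy, wz, fingers, x, y, z, wx, wy, wz, fingers, ...]. A call has exactly 8 rows; each row is the pose to reach, as a shift and turn from the pose commanded when the call began, along the tool's axes at that moment; what a row does not reach only later rows make up. A row lasts 1/8 s, in which the tool goes at most 62.5 mm and 10.7 degrees, less where a joint would pass 70% of its speed; a pose out of reach is approached as far as the arm can. A call with a number of a shift or a turn outside -1 to 1 is refused whole. A call with a gripper value outside its range is refused whole. The fingers move at their own pace and stop on an object; "newtons" is the grip in N (left out, the last holds). Time passes only in rows, so rows that repeat a pose let the fingers close, or fill a call up. It gives the time, the measured TCP pose, the force, the opening and the grip force at its end, in the units of the state.
- ctrl.get_state(): the state, without advancing time (a new reading comes with each control period).
- ctrl.get_image(name): name is "scene" or "top"; returns a dict with "pixels" (384x512x3 uint8, red, green, blue), "fx", "fy", "cx", "cy" (pixels), "dist" ([k1, k2, p1, p2, k3] as OpenCV has them; the pictures are not rectified), "xyz" and "rotation" of the camera in the world. Camera axes: x right, y up, looking along -z (the intrinsics and any distortion apply to the point x, -y, -z); pixel columns grow to the right and rows downward; lengths in m; the calibration is good to about 2 mm. A picture is of the moment at which its call begins. There is no depth.
- ctrl.close_job(): hands the job in; it is judged then, once.
The state is a dict: "time": time; "joint_positions": joint angles; "qd": joint speeds; "joint_torque": joint torques, N m; "position": TCP position; "tool_rot": TCP orientation; "ft_force": force on the tool from outside, world axes, zero at the start; "torque": the same for the moment, N m; "grip_width": opening from 0.0 (shut) to 1.0 (fully open); "grip_force": force on a finger pad.
Only numpy, scipy, OpenCV 4.12 (cv2) and the standard library are available. Lean on these libraries where they do the work, as an engineer would, in place of code of your own. Each camera call takes 0.05 s, during which the arm holds its last target. There are 200 camera calls.

## Working session

There is one attempt and no reset: what is moved stays moved. The work goes in short steps, Python scripts to look and compute and a tool call to move; the robot and the scene stay as the last step left them, time stands still between calls to the robot, and variables do not carry over. Pictures are saved under pics/ and viewed, at most 10 in all, crops included, and the job is handed in when it is done.

Besides the shell and the picture viewer there is one more tool, called after "Emit:" as name(argument=value, ...) on one line, values as JSON. jog_arm: Moves the arm, as the interface text tells. Its arguments: {"type":"object","properties":{"moves":{"type":"array"},"newtons":{"type":"number"}},"required":["moves"]}

```bash
mkdir -p pics; python3 - <<'E'
from bench import ctrl
import cv2,numpy as np
for n in("top","scene"):
    d=ctrl.get_image(n); cv2.imwrite(f"pics/{n}0.png",cv2.resize(d["pixels"][:,:,::-1],(768,576),interpolation=cv2.INTER_CUBIC))
    np.save(n+"_px.npy",d["pixels"]); print(n,{k:np.round(v,3).tolist() for k,v in d.items() if k!="pixels"})
print(ctrl.get_state(),ctrl.grasp_offset)
E
```

```text
top {'fx': 467.912, 'fy': 467.912, 'cx': 254.154, 'cy': 191.148, 'dist': [-0.126, 0.0, 0.0, 0.0, 0.0], 'xyz': [0.35, 0.076, 1.294], 'rotation': [0.107, -0.095, -1.551]}
scene {'fx': 480.395, 'fy': 480.395, 'cx': 250.2, 'cy': 181.996, 'dist': [0.026, 0.0, 0.0, 0.0, 0.0], 'xyz': [1.909, 0.297, 0.934], 'rotation': [0.751, 0.872, 1.554]}
{'time': 0.1, 'joint_positions': array([ 1.30308018,  0.32177078, -0.07007436,  1.45158988,  0.02258316,
        1.37078873, -0.05694686]), 'qd': array([ 0.00147714, -0.000722  ,  0.00091466, -0.00225918,  0.00022416,
       -0.00124571,  0.00227209]), 'joint_torque': array([ 4.51347614e-04, -4.92570233e+01, -4.05360293e-01, -3.13399422e+01,
       -6.41269516e-02,  3.94213933e-02,  5.66300696e-05]), 'position': array([ 0.18057614, -0.62388218,  0.22153805]), 'tool_rot': array([-3.10874064e+00, -4.40919267e-01,  5.16082319e-04]), 'ft_force': array([-0.27765585, -0.28227097, -0.61341154]), 'torque': array([-0.00726732,  0.00162309,  0.0110872 ]), 'grip_force': 0.0, 'grip_width': 1.0069378616366502} 0.0187
```

View pics/top0.png

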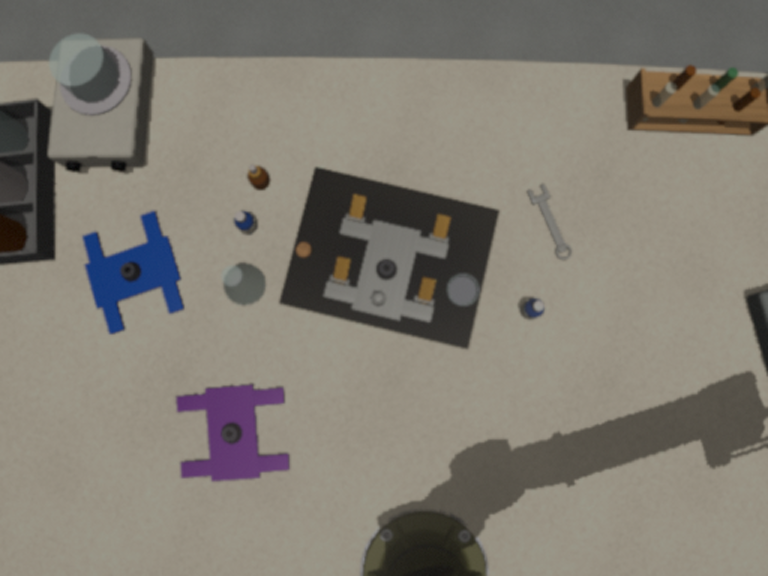

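View pics/scene0.png

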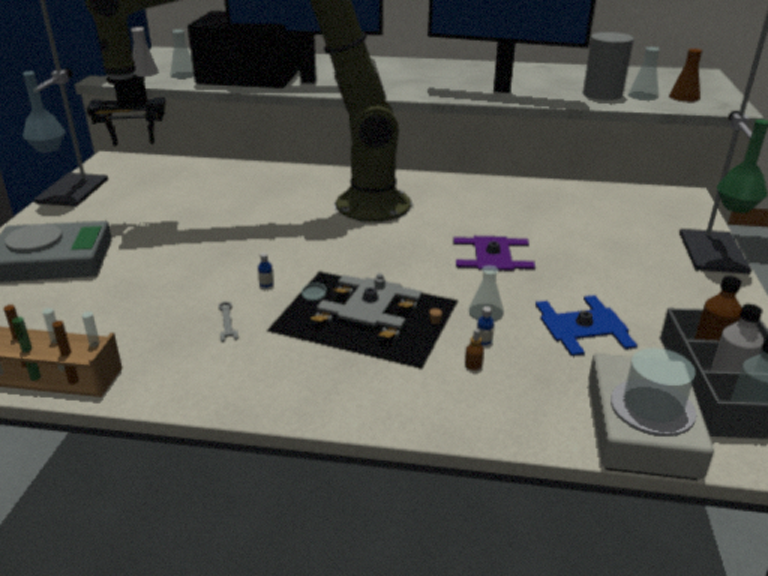

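The top view shows three plate-like things: grey on the black board at (387,268), blue at (132,271) and purple at (232,432). I choose the grey one, since it has brass shims and a weight, and check it in a close crop.

```bash
python3 - <<'E'
import cv2,numpy as np
p=np.load("top_px.npy")[108:228,185:335,::-1]
cv2.imwrite("pics/crop1.png",cv2.resize(p,(750,600),interpolation=cv2.INTER_CUBIC))
E
```

```text
(no output)
```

View pics/crop1.png

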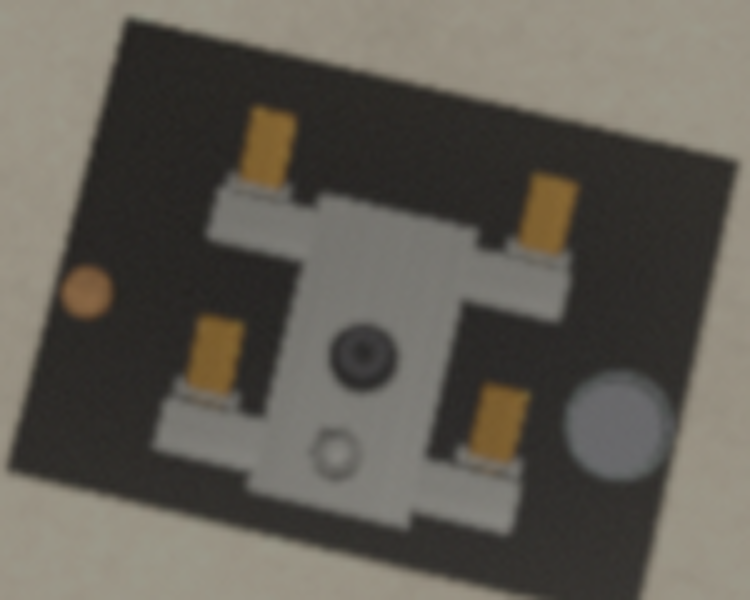

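The crop shows the grey plate. Its slab corners are at (320,192), (478,230), (410,529) and (247,490), and the four brass tongues are at the far side of the ears. Next I fit the pose.

```bash
cat >h.py <<'E'
import numpy as np,cv2
from scipy.spatial.transform import Rotation as R
from scipy.optimize import least_squares
K=np.array([[467.912,0,254.154],[0,467.912,191.148],[0,0,1]]);D=np.array([-.126,0,0,0,0])
C=np.array([.35,.076,1.294]);RC=R.from_rotvec([.107,-.095,-1.551])
def ray(u,v,z):
    x,y=cv2.undistortPoints(np.array([[[u,v]]],float),K,D)[0,0]
    d=RC.apply([x,-y,-1]); return C+d*(z-C[2])/d[2]
def crop(X,Y,z): return ray((X+.5)/5-.5+185,(Y+.5)/5-.5+108,z)
E
python3 - <<'E'
from h import *
from bench import ctrl
d=ctrl.get_image("top");K[:]=[[d["fx"],0,d["cx"]],[0,d["fy"],d["cy"]],[0,0,1]]
print(repr(d["xyz"]),repr(d["rotation"]),d["dist"])
import h; h.C=np.array(d["xyz"]);h.RC=R.from_rotvec(d["rotation"]);h.D=np.array(d["dist"],float)
im=[(320,192),(478,230),(410,529),(247,490),(222,185),(207,240),(560,321),(153,450),(515,535)]
m=np.array([(85,45),(85,-45),(-85,-45),(-85,45),(75,100),(45,100),(45,-100),(-75,100),(-75,-100)])/1e3
W=np.array([crop(*p,.03)[:2] for p in im])
T=lambda q,m:m@np.array([[np.cos(q[2]),-np.sin(q[2])],[np.sin(q[2]),np.cos(q[2])]]).T+q[:2]
s=least_squares(lambda q:(T(q,m)-W).ravel(),[.6,0,-.2],loss="soft_l1",f_scale=.003)
q=s.x;print("pose",q);print(((T(q,m)-W)*1e3).round(1))
for n,a in(("NL",(-60,80)),("NR",(-60,-80)),("FL",(60,80)),("FR",(60,-80))):
    a=np.array(a)/1e3;print(n,T(q,a).round(4),"tongue",T(q,a+[.055,0]).round(4))
print("dish",crop(617,425,.014),"stopper",crop(86,292,.026),"weight",crop(335,453,.063))
s=ctrl.get_state();print(R.from_rotvec(s["tool_rot"]).as_matrix().round(4),s["position"])
E
```

```text
array([0.34974611, 0.07624142, 1.29414213]) array([ 0.10743775, -0.09482485, -1.55088903]) [-0.12614339  0.          0.          0.          0.        ]
pose [ 0.54638605  0.07930994 -0.21540992]
[[-0.2 -0.4]
 [ 0.5 -0.9]
 [ 0.2  0.4]
 [-0.3 -0.5]
 [-1.3  1.2]
 [ 0.5  0.1]
 [-0.2 -0.6]
 [ 0.3 -0.6]
 [ 0.5  1.5]]
NL [0.5049 0.1703] tongue [0.5586 0.1585]
NR [0.4707 0.014 ] tongue [0.5244 0.0022]
FL [0.6221 0.1446] tongue [0.6758 0.1329]
FR [ 0.5879 -0.0117] tongue [ 0.6416 -0.0234]
dish [ 0.51432681 -0.06061823  0.014     ] stopper [0.58177434 0.23368265 0.026     ] weight [0.49052363 0.09403438 0.063     ]
[[ 9.605e-01  2.781e-01 -5.000e-04]
 [ 2.781e-01 -9.605e-01  1.400e-03]
 [-1.000e-04 -1.500e-03 -1.000e+00]] [ 0.18059643 -0.62396383  0.22171226]
```

```bash
cat >go.py <<'E'
import sys,numpy as np
from bench import ctrl
from scipy.spatial.transform import Rotation as R
# args: x y z -> units along current tool axes, plus turn to tool y along plate x
t=np.array(list(map(float,sys.argv[1:4])));s=ctrl.get_state();r=R.from_rotvec(s["tool_rot"])
a=-.2154;y=np.array([np.cos(a),np.sin(a),0]);z=np.array([0,0,-1.]);G=R.from_matrix(np.c_[np.cross(y,z),y,z])
print("shift",(r.inv().apply(t-s["position"])/.3).round(4),"turn",((r.inv()*G).as_rotvec()/np.radians(60)).round(4))
print("t",s["time"],"pos",s["position"].round(4),"F",s["ft_force"].round(2),"w",round(s["grip_width"],3))
E
python3 go.py .4707 .014 .12
```

```text
shift [ 1.5204 -1.7732  0.3415] turn [-1.3000e-03 -7.0000e-04 -1.0251e+00]
t 0.15 pos [ 0.1806 -0.624   0.2217] F [-0.78  0.1  -0.4 ] w 1.001
```

Emit:
jog_arm(moves=[0.11,-0.11,0,0,0,-0.07,-1,0.25,-0.24,0,0,0,-0.15,-1,0.38,-0.37,0,0,0,-0.23,-1,0.51,-0.5,0,0,0,-0.31,-1,0.64,-0.63,0,0,0,-0.39,-1,0.77,-0.76,0,0,0,-0.47,-1,0.89,-0.88,0,0,0,-0.53,-1,0.89,-0.88,0,0,0,-0.53,-1])

```text
time: 1.15
position: [0.3661, -0.2926, 0.2228]
tool_rot: [2.865, 1.288, 0.001]
ft_force: [0.3, -0.4, 1.0]
grip_width: 0.171
grip_force: 0.0
```

```bash
python3 go.py .4707 .014 .06
```

```text
shift [ 0.9956 -0.4176  0.5428] turn [ 4.000e-04 -3.000e-04 -4.874e-01]
t 1.15 pos [ 0.3661 -0.2926  0.2228] F [ 0.34 -0.43  0.97] w 0.171
```

Emit:
jog_arm(moves=[0.15,-0.06,0,0,0,-0.08,-1,0.33,-0.14,0,0,0,-0.18,-1,0.5,-0.21,0,0,0,-0.28,-1,0.67,-0.28,0,0,0,-0.38,-1,0.84,-0.35,0.1,0,0,-0.48,-1,0.996,-0.418,0.2,0,0,-0.487,-1,0.996,-0.418,0.37,0,0,-0.487,-1,0.996,-0.418,0.37,0,0,-0.487,-1])

```text
time: 2.15
position: [0.4675, 0.0088, 0.1084]
tool_rot: [-2.451, -1.955, 0.009]
ft_force: [0.2, -0.3, 0.5]
grip_width: 0.005
grip_force: 0.0
```

```bash
python3 go.py .4707 .014 .03
```

```text
shift [0.0196 0.0085 0.2612] turn [-0.0079  0.0006 -0.0082]
t 2.15 pos [0.4675 0.0088 0.1084] F [ 0.15 -0.31  0.47] w 0.005
```

Emit:
jog_arm(moves=[0,0,0.1,0,0,0,-1,0,0,0.18,0,0,0,-1,0,0,0.24,0,0,0,-1,0,0,0.24,0,0,0,-1,0,0,0.24,0,0,0,-1,0,0,0.24,0,0,0,-1,0,0,0.24,0,0,0,-1,0,0,0.24,0,0,0,-1])

```text
time: 3.15
position: [0.471, 0.0093, 0.0398]
tool_rot: [2.455, 1.959, 0.0]
ft_force: [-0.5, -0.8, -0.3]
grip_width: 0.009
grip_force: 0.0
```

```bash
python3 go.py .4707 .014 .03
```

```text
shift [ 0.0152 -0.0045  0.0327] turn [ 0.0005  0.0002 -0.0082]
t 3.15 pos [0.471  0.0093 0.0398] F [-0.5  -0.83 -0.3 ] w 0.009
```

Emit:
jog_arm(moves=[0.015,-0.004,0,0,0,0,-1,0.015,-0.004,0.02,0,0,0,-1,0.015,-0.004,0.03,0,0,0,-1,0.015,-0.004,0.035,0,0,0,-1,0.015,-0.004,0.038,0,0,0,-1,0.015,-0.004,0.041,0,0,0,-1,0.015,-0.004,0.043,0,0,0,-1,0.015,-0.004,0.043,0,0,0,-1])

```text
time: 4.15
position: [0.4703, 0.014, 0.0301]
tool_rot: [2.456, 1.959, -0.007]
ft_force: [-15.7, 0.4, 40.5]
grip_width: 0.006
grip_force: 19.7
```

NR is firm: z held at 30.1 mm under 40 N. I'll press more gently on the next one, FR.

Emit:
jog_arm(moves=[0,0,-0.03,0,0,0,-1,0,0,-0.12,0,0,0,-1,0,0.1,-0.12,0,0,0,-1,0,0.25,-0.12,0,0,0,-1,0,0.4,-0.12,0,0,0,-1,0,0.4,-0.12,0,0,0,-1,0,0.4,-0.08,0,0,0,-1,0,0.4,-0.04,0,0,0,-1])

```text
time: 5.15
position: [0.5862, -0.0124, 0.0374]
tool_rot: [-2.455, -1.96, 0.002]
ft_force: [0.7, 0.2, 0.7]
grip_width: 0.003
grip_force: 0.0
```

```bash
python3 go.py .5879 -.0117 .029
```

```text
shift [0.0035 0.005  0.0281] turn [-0.0012  0.0008 -0.0074]
t 5.15 pos [ 0.5862 -0.0124  0.0374] F [0.69 0.21 0.69] w 0.003
```

Emit:
jog_arm(moves=[0.003,0.005,0,0,0,0,-1,0.003,0.005,0.015,0,0,0,-1,0.003,0.005,0.02,0,0,0,-1,0.003,0.005,0.024,0,0,0,-1,0.003,0.005,0.027,0,0,0,-1,0.003,0.005,0.03,0,0,0,-1,0.003,0.005,0.032,0,0,0,-1,0.003,0.005,0.032,0,0,0,-1])

```text
time: 6.15
position: [0.5895, -0.0122, 0.0304]
tool_rot: [2.455, 1.959, -0.001]
ft_force: [-3.1, 0.0, 9.5]
grip_width: 0.001
grip_force: 4.5
```

FR is firm too: 9.5 N, z 30.4 mm. Next is FL.

Emit:
jog_arm(moves=[0,0,-0.03,0,0,0,-1,0,0,-0.1,0,0,0,-1,0.15,0,-0.1,0,0,0,-1,0.33,0,-0.1,0,0,0,-1,0.5,0,-0.1,0,0,0,-1,0.533,0,-0.1,0,0,0,-1,0.533,0,-0.06,0,0,0,-1,0.533,0,-0.03,0,0,0,-1])

```text
time: 7.15
position: [0.6247, 0.141, 0.0369]
tool_rot: [2.458, 1.956, -0.003]
ft_force: [0.4, -0.6, -0.9]
grip_width: 0.005
grip_force: 0.0
```

```bash
python3 go.py .6221 .1446 .029
```

```text
shift [ 0.0098 -0.0111  0.0264] turn [-0.0005  0.0021 -0.0106]
t 7.15 pos [0.6247 0.141  0.0369] F [ 0.42 -0.63 -0.89] w 0.005
```

Emit:
jog_arm(moves=[0.006,-0.009,0,0,0,0,-1,0.006,-0.009,0.015,0,0,0,-1,0.006,-0.009,0.02,0,0,0,-1,0.006,-0.009,0.024,0,0,0,-1,0.006,-0.009,0.027,0,0,0,-1,0.006,-0.009,0.03,0,0,0,-1,0.006,-0.009,0.032,0,0,0,-1,0.006,-0.009,0.032,0,0,0,-1])

```text
time: 8.15
position: [0.6229, 0.1461, 0.0288]
tool_rot: [2.455, 1.959, 0.001]
ft_force: [-1.0, -0.9, 5.8]
grip_width: 0.006
grip_force: 2.4
```

FL is ambiguous at z 28.8 mm and 5.8 N, so I press a little more.

Emit:
jog_arm(moves=[0,0,0.003,0,0,0,-1,0,0,0.006,0,0,0,-1,0,0,0.009,0,0,0,-1,0,0,0.01,0,0,0,-1,0,0,0.01,0,0,0,-1,0,0,0.01,0,0,0,-1,0,0,0.01,0,0,0,-1,0,0,0.01,0,0,0,-1])

```text
time: 9.15
position: [0.6231, 0.1462, 0.0267]
tool_rot: [2.455, 1.959, 0.001]
ft_force: [-2.2, -1.2, 9.5]
grip_width: 0.005
grip_force: 4.7
```

Emit:
jog_arm(moves=[0,0,0.003,0,0,0,-1,0,0,0.006,0,0,0,-1,0,0,0.009,0,0,0,-1,0,0,0.01,0,0,0,-1,0,0,0.01,0,0,0,-1,0,0,0.01,0,0,0,-1,0,0,0.01,0,0,0,-1,0,0,0.01,0,0,0,-1])

```text
time: 10.15
position: [0.6232, 0.1462, 0.0261]
tool_rot: [2.454, 1.958, 0.0]
ft_force: [-7.6, -2.0, 23.4]
grip_width: 0.004
grip_force: 11.3
```

FL gave about 4 mm and then stopped hard, so it is the rocking ear. I lift and move over its tongue.

Emit:
jog_arm(moves=[0,0,-0.03,0,0,0,-1,0,0,-0.07,0,0,0,-1,0,0,-0.12,0,0,0,-1,0,0.08,-0.12,0,0,0,-1,0,0.175,-0.12,0,0,0,-1,0,0.175,-0.12,0,0,0,-1,0,0.175,-0.12,0,0,0,-1,0,0.175,-0.12,0,0,0,-1])

```text
time: 11.15
position: [0.6729, 0.1352, 0.0585]
tool_rot: [-2.454, -1.96, 0.001]
ft_force: [-0.6, -0.7, -0.2]
grip_width: 0.006
grip_force: 0.0
```

```bash
python3 go.py .6758 .1329 .0135; python3 - <<'E'
from bench import ctrl
import cv2
p=ctrl.get_image("scene")["pixels"][165:255,170:320,::-1]
cv2.imwrite("pics/s1.png",cv2.resize(p,(750,450),interpolation=cv2.INTER_CUBIC))
E
```

```text
shift [-0.0053  0.0113  0.15  ] turn [-0.0006  0.     -0.0071]
t 11.15 pos [0.6729 0.1352 0.0585] F [-0.59 -0.66 -0.22] w 0.006
```

View pics/s1.png

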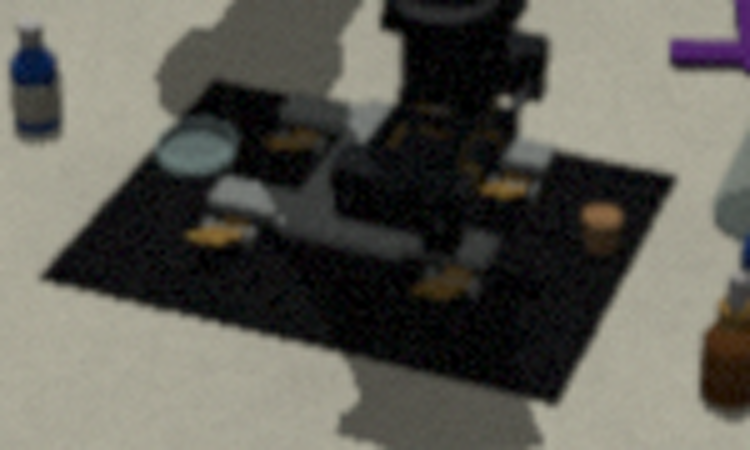

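The picture shows the shut fingers at (445,235) above the far-left tongue at (443,285). The plate, the stopper and the dish are undisturbed. I press down.

Emit:
jog_arm(moves=[-0.005,0.011,0.04,0,0,0,-1,-0.005,0.011,0.07,0,0,0,-1,-0.005,0.011,0.09,0,0,0,-1,-0.005,0.011,0.11,0,0,0,-1,-0.005,0.011,0.13,0,0,0,-1,-0.005,0.011,0.145,0,0,0,-1,-0.005,0.011,0.15,0,0,0,-1,-0.005,0.011,0.155,0,0,0,-1])

```text
time: 12.2
position: [0.6776, 0.1323, 0.0136]
tool_rot: [2.455, 1.958, 0.002]
ft_force: [-0.8, -2.6, 15.1]
grip_width: 0.004
grip_force: 7.6
```

Emit:
jog_arm(moves=[0,0,0.003,0,0,0,-1,0,0,0.005,0,0,0,-1,0,0,0.005,0,0,0,-1,0,0,0.005,0,0,0,-1,0,0,0.005,0,0,0,-1,0,0,0.005,0,0,0,-1,0,0,0.005,0,0,0,-1,0,0,0.005,0,0,0,-1])

```text
time: 13.2
position: [0.6775, 0.1324, 0.0135]
tool_rot: [2.455, 1.958, 0.002]
ft_force: [-3.5, -2.2, 17.2]
grip_width: 0.006
grip_force: 8.5
```

Emit:
jog_arm(moves=[0,0,-0.02,0,0,0,-1,0,0,-0.06,0,0,0,-1,0,0,-0.15,0,0,0,-1,0,0,-0.3,0,0,0,-1,0,0,-0.45,0,0,0,-1,0,0,-0.6,0,0,0,-1,0,-0.2,-0.65,0,0,0,-1,0,-0.4,-0.7,0,0,0,-1])

```text
time: 14.2
position: [0.5578, 0.1599, 0.2206]
tool_rot: [-2.454, -1.958, 0.001]
ft_force: [0.2, 0.7, 2.5]
grip_width: 0.005
grip_force: 0.0
```

Emit:
jog_arm(moves=[-0.1,0,0,0,0,0,-1,-0.25,0,0,0,0,0,-1,-0.4,0,0,0,0,0,-1,-0.55,0,0,0,0,0,-1,-0.7,0,0,0,0,0,-1,-0.85,0,0,0,0,0,-1,-0.98,0,0,0,0,0,-1,-0.98,0,0,0,0,0,-1])

```text
time: 15.2
position: [0.4927, -0.131, 0.2198]
tool_rot: [-2.461, -1.951, 0.003]
ft_force: [0.4, 0.1, 0.2]
grip_width: 0.004
grip_force: 0.0
```

```bash
python3 - <<'E'
from bench import ctrl
import cv2,numpy as np
a=ctrl.get_image("top")["pixels"][108:228,185:335,::-1]
p=ctrl.get_image("scene")["pixels"][165:255,170:320,::-1]
o=np.vstack([cv2.resize(a,(375,300),interpolation=3),cv2.resize(np.load("top_px.npy")[108:228,185:335,::-1],(375,300),interpolation=3)])
o2=np.vstack([cv2.resize(p,(425,255),interpolation=3),cv2.resize(np.load("scene_px.npy")[165:255,170:320,::-1],(425,255),interpolation=3),np.zeros((90,425,3),np.uint8)])
cv2.imwrite("pics/end.png",np.hstack([o,o2]))
E
```

```text
(no output)
```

View pics/end.png

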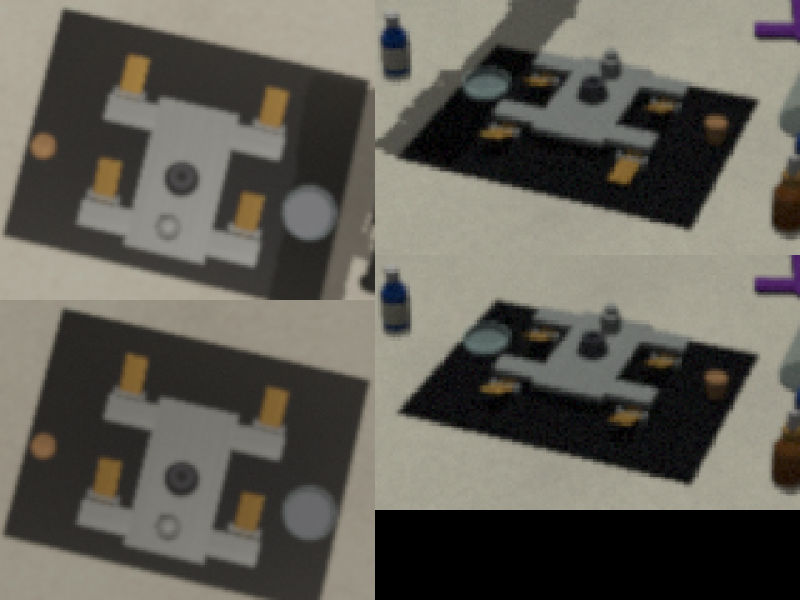

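In the after/before views, the far-left tongue at (625,168) now lies flat. The other three shims, the plate and the objects on and beside it look unchanged.

```bash
python3 -c "
from bench import ctrl
print(ctrl.close_job())"
```

```text
the job is handed in; nothing more can be done
None
```

The far-left ear was the one that rocked: near right and far right held firm, and near left was not pressed because far left gave first; its shim is pushed flat, the other three shims still stand, and the job is handed in (no verdict came back).

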